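Shut a loaded gel viewer, try its cover's sticky catch, and hold the cover open

TASK

A gel cassette is loaded in the gel viewer's drawer, ready to be looked at: push the drawer fully shut. Then, before touching the orange release slide, tug up on the dark viewing cover's handle to learn whether its sticky catch has caught, and if it has, let the cover down and push the release slide back, away from you, to free it. Raise the cover and finish while holding it open and still at 45 degrees or a little more (it falls shut if let go), with the drawer still shut and the other things on the bench left standing where they are.

Things in the scene. Friction and masses are not known exactly. Their poses are not given: they have to be found in the camera images.
- viewer: gel viewer, fixed cream box with blue hood front, 240 deep (x) x 300 wide (y). Origin under its centre; x to its back (away from robot), y left, z up. Front step: top z 80, x -120 to -48. Hood: x -50 to 120, top z 150; cover on it, right strip (y -150 to -75) a bare deck with the orange release. Inside hides the cover's sticky catch: caught or not at start, cannot be seen, only felt by a tug
- viewer_drawer (a joint): gel drawer in the viewer's front, in m: 0 fully shut, grows as it comes out towards the robot (viewer -x); starts 30 to 70 mm open. About 2 N of friction, stays where left, stops dead at 0
- drawer_lip (a point): middle of the front edge of the drawer's black finger lip, the drawer's foremost part: ledge 100 wide (y), 8 thick, 74 above the bench, 16 proud of the drawer's front (cream panel 250 wide, z 18 to 78). Push it to viewer +x; shut, it lies at viewer x -146, y 0. Only the cover handle stands above: 54 farther back, 81 higher
- viewer_cover (a joint): opening angle of the dark cover, rad: 0 flat shut, grows as its front (handle) edge rises, stop at 1.1. 0.25 to 0.5 kg, always falls shut unless held; 2 to 3 N at the handle lift it. If caught it rises about 0.03 rad (5 to 6 mm at the handle), then stops hard; if not caught it goes on rising
- cover_handle (a point): centre of the cover's handle: aluminium bar, 10 in diameter, along viewer y, 103 clear between its black side arms, level with the cover, 42 ahead of its front edge; shut: viewer x -92, y 30, z 155. Free air: 70 below, 37 behind the bar. Swings 197 from the hinge. Frame turns with the cover: x to the hinge, y along the bar
- cover_hinge (a point): middle of the cover's hinge line along viewer y, at its far edge: viewer x 105, y 30, z 150. The cover is 155 long, 210 wide, 9 thick
- viewer_release (a joint): travel of the orange release slide, m: 0 as found, caught or not; 0.016 at its back stop. About 2.5 N of friction, stays where left; the last third of its travel frees the catch for good. Push it with the cover down, not while pulling on the cover
- release_knob (a point): top middle of the orange release slide's thumb grip, 17 above the hood's top (z 167): 26 wide (y), 12 long (x; 18 long in its lowest 7). Push it to viewer +x from its front side; at travel 0 it lies at viewer x -20, y -112
- timer: white digital kitchen-type timer, 40 x 42 x 18, lying on the left end of the viewer's front step (loose bystander, sizes in mm; origin under its centre). Leave alone.
- tube_rack: yellow microtube rack 75 x 125 x 50 with coloured caps, right of the viewer's front (loose bystander, sizes in mm; origin under its centre). Leave alone.
- amber_bottle: amber bottle 60 across, 125 tall, left of the viewer (loose bystander, sizes in mm; origin under its centre). Leave alone.
- tip_box: blue pipette-tip box with clear lid 88 x 122 x 73, right of the viewer (loose bystander, sizes in mm; origin under its centre). Leave alone.
- buffer_bottle: clear bottle with blue cap 80 across, 165 tall, farther left (loose bystander, sizes in mm; origin under its centre). Leave alone.
- casting_tray: clear gel casting tray 110 x 85 with a red comb standing in it, 48 tall, near left (loose bystander, sizes in mm; origin under its centre). Leave alone.
- stain_box: white box with green lid 106 x 136 x 46, near right (loose bystander, sizes in mm; origin under its centre). Leave alone.

How it is judged:
By the outcome, as a careful person would: the job done as asked, in the order asked, and still so for the second after the job is handed in, while the arm keeps its last pose, push and grip.
It also fails if it takes over 54 s, if anything falls off the work surface, if the arm or the gripper's body presses on something with over 40 N, if the wrist force passes 120 N, or if a joint passes its speed limit or range.

ROBOT

A 6-joint arm with a two-finger parallel gripper is mounted at the origin on the work surface. World frame = base frame: x ahead of the robot, y to its left, z up, the work surface at z = 0. Lengths are in m, angles in rad, forces in N, time in s.
With the tool pointing down it reaches from about 0.25 to 0.8 m from the base axis. Payload 3.9 kg.
Tool frame: the origin (TCP) lies midway between the tips of the shut fingers; the grasp point (between the pads) lies grip_depth behind it (grip_depth is the distance from the TCP to the grasp point, in m); z points along the fingers, y is the line along which they close (so a half turn about z gives the same grasp; the last joint's range is limited). The gripper opens to 85 mm and grips with 20 to 120 N. Pads are 22 mm wide; open, the fingers measure 114 mm over their backs; the gripper's body (76 mm by 85 mm) begins 54 mm behind the grasp point. The pads swing forward as they close: fully open they stand 13 mm farther back than shut.
Start: joints at [-1.109, 0.26, -0.138, 1.173, 0, 1.571], TCP at [0.234, -0.47, 0.231] pointing down, gripper open.
Joint ranges: [-2.78, 2.78], [-0.83, 1.72], [-1.28, 1.37], [-1.9, 2.12], [-1.57, 1.48], [-3.14, 3.14]. Speed limits (rad/s): [2.57, 2.57, 3.14, 3.14, 3.14, 3.14].

INTERFACE

Orientations are given as a unit quaternion [x, y, z, w].
In Python, from plant import reach, line_to, move_joints, set_gripper, pause, solve_ik, read_camera, camera_params, MotionError, close_job, get_t, get_qpos, get_joint_velocities, get_joint_torque, get_eef_pos, get_tcp_rot, get_force, get_torque, get_gripper_width, get_grip_force, grip_depth gives the robot as it stands. Calls block until the motion is done:
- reach(position, orientation): joint-space move of the TCP to a pose.
- line_to(position, rot=None, vel=0.15): straight line of the TCP; rot=None keeps the orientation; vel is the mean speed in m/s.
- move_joints(angles): joint-space move.
- set_gripper(opening, strength=None): finger opening in m; strength is the grip in N (None keeps the last); returns when the fingers have stopped.
- pause(seconds).
- solve_ik(position, orientation): joint angles nearest the present ones, or None.
- read_camera(name): name is "scene" or "side" or "wrist"; returns the picture (400x640x3 uint8, red, green, blue); there is no depth.
- camera_params(name): a dict with "fov_y" (degrees; the focal length in pixels is half the picture's height over the tangent of half this angle, whatever the lens; pixels are square), "cx", "cy" (the principal point, pixels), "view" (4x4, takes a point from world to camera coordinates); the wrist camera has in their place "tool_from_camera" (4x4, takes a point from camera to tool coordinates, whose origin is the TCP and whose axes are the flange's). Camera axes: x right, y down, z forward; pixel columns grow to the right and rows downward; lengths in m; the calibration is good to about 2 mm. A picture is of the moment at which its call begins: read the wrist's pose just before it. camera_params takes no time and is no camera call.
A pose or a line that the arm cannot do raises MotionError and nothing moves.
- close_job(): hands the job in; it is judged then, once.
Readings, each from a call of its own:
- get_t(): time.
- get_qpos(): joint angles.
- get_joint_velocities(): joint speeds.
- get_joint_torque(): joint torques, N m.
- get_eef_pos(): TCP position.
- get_tcp_rot(): TCP orientation.
- get_force(): force on the tool from outside, world axes, zero at the start.
- get_torque(): the same for the moment, N m.
- get_gripper_width(): finger opening in m.
- get_grip_force(): force on a finger pad.
Only numpy, scipy, OpenCV 4.12 (cv2) and the standard library are available. Lean on these libraries where they do the work, as an engineer would, in place of code of your own. Each camera call takes 0.05 s, during which the arm holds its last target. There are 200 camera calls.

## Working session

There is one attempt and no reset: what is moved stays moved. The work goes in short steps, each a Python script; the robot and the scene stay as the last script left them, time stands still between calls to the robot, and variables do not carry over. Pictures are saved under pics/ and viewed, at most 10 in all, crops included, and the job is handed in when it is done.

```bash
mkdir -p pics; python3 - <<'E'
from plant import *
import cv2,numpy as np
a=read_camera("scene");b=read_camera("side")
for n,i in(("scene",a),("side",b)): cv2.imwrite(f"pics/{n}0.png",i[:,:,::-1])
print(camera_params("scene"),camera_params("side"),camera_params("wrist"),grip_depth if not callable(grip_depth) else grip_depth(),get_t(),get_tcp_rot(),get_force())
E
```

```text
{'fov_y': 57.80425495280719, 'cx': 316.88388461871443, 'cy': 206.29385292185847, 'view': array([[-0.55351404,  0.83271425, -0.01446346,  0.29130302],
       [ 0.71312269,  0.46490659, -0.52470743, -0.30796204],
       [-0.4302072 , -0.30074715, -0.85115975,  1.49233841],
       [ 0.        ,  0.        ,  0.        ,  1.        ]])} {'fov_y': 44.83836046948641, 'cx': 317.96765854128836, 'cy': 193.00760894242987, 'view': array([[-0.95563505, -0.29452602,  0.00400992,  0.48975712],
       [-0.23025168,  0.73845836, -0.63376921,  0.20129084],
       [ 0.18370036, -0.60657536, -0.7735118 ,  1.29233769],
       [ 0.        ,  0.        ,  0.        ,  1.        ]])} {'fov_y': 67.41592243652985, 'cx': 318.3722366155429, 'cy': 197.92221576064156, 'tool_from_camera': array([[ 7.37354479e-04, -9.45185025e-01, -3.26534415e-01,
         8.49423127e-02],
       [ 9.99999578e-01,  8.75715109e-04, -2.76720107e-04,
        -6.07165266e-04],
       [ 5.47502823e-04, -3.26534074e-01,  9.45185272e-01,
        -1.42502380e-01],
       [ 0.00000000e+00,  0.00000000e+00,  0.00000000e+00,
         1.00000000e+00]])} 0.0187 0.1 [ 9.73460880e-01  2.28851830e-01 -2.04660464e-04 -8.44109238e-04] [ 0.00420078 -0.10963887  0.24877103]
```

View pics/scene0.png

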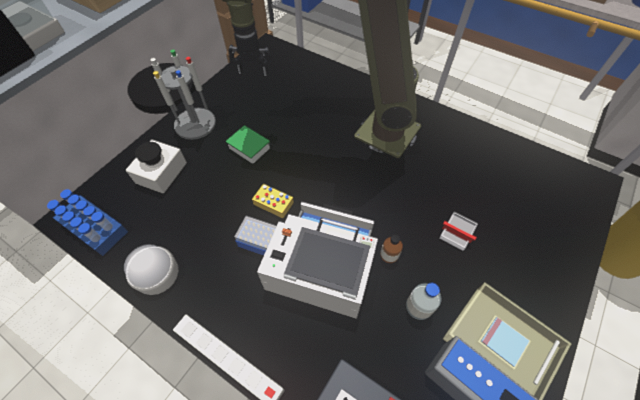

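View pics/side0.png

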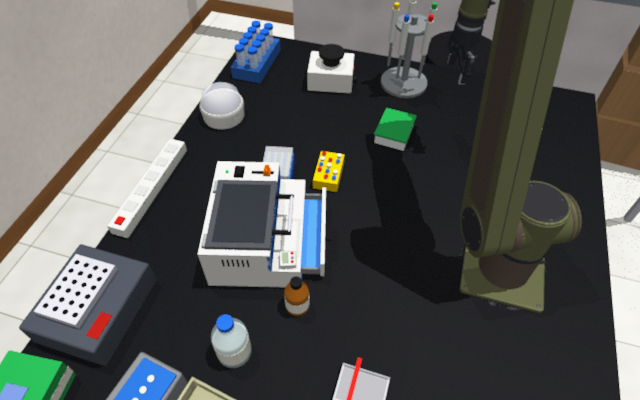

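The scene view shows the viewer at about (320,260), with its drawer open towards the robot, the orange knob near (287,232) and the dark cover at (328,262). In the side view the knob is near (267,170) and the cover at (243,213). I'll zoom in next.

```bash
cat > h.py <<'E'
from plant import *
import cv2,numpy as np
def K(p):
    f=200/np.tan(np.radians(p["fov_y"])/2); return f,p["cx"],p["cy"]
def ray(name,uv,pose=None):
    p=camera_params(name); f,cx,cy=K(p)
    d=np.array([(uv[0]-cx)/f,(uv[1]-cy)/f,1.])
    if name=="wrist":
        T=pose@p["tool_from_camera"]
    else: T=np.linalg.inv(p["view"])
    return T[:3,3],T[:3,:3]@d
def onz(name,uv,z,pose=None):
    o,d=ray(name,uv,pose); return o+d*(z-o[2])/d[2]
def tri(r1,r2):
    (o1,d1),(o2,d2)=r1,r2
    s=np.linalg.lstsq(np.c_[d1,-d2],o2-o1,rcond=None)[0]
    a,b=o1+s[0]*d1,o2+s[1]*d2; return (a+b)/2,np.linalg.norm(a-b)
E
python3 - <<'E'
from h import *
a=cv2.imread("pics/scene0.png")[195:320,225:385];b=cv2.imread("pics/side0.png")[145:295,190:350]
cv2.imwrite("pics/z.png",np.hstack([cv2.resize(x,None,fx=2.5*s,fy=2.5*s,interpolation=cv2.INTER_CUBIC)[:375,:400] for x,s in((a,1),(b,1))if 1]) if 0 else np.hstack([cv2.copyMakeBorder(cv2.resize(x,None,fx=2.5,fy=2.5,interpolation=cv2.INTER_CUBIC),0,375-int(x.shape[0]*2.5)+0 if x.shape[0]<150 else 0,0,0,cv2.BORDER_CONSTANT) for x in(a,b)]))
for n in("scene","side"):
    i=cv2.imread(f"pics/{n}0.png"); hsv=cv2.cvtColor(i,cv2.COLOR_BGR2HSV)
    m=cv2.inRange(hsv,(4,150,120),(16,255,255))
    k,l,st,c=cv2.connectedComponentsWithStats(m)
    for j in range(1,k):
        if st[j,4]>8: print(n,st[j],c[j],onz(n,c[j],.16))
E
```

```text
scene [283 229   8   5  21] [286.71428571 230.85714286] [ 0.66159107 -0.01488971  0.16      ]
side [322 151   4   4   9] [323.66666667 152.66666667] [ 0.5336136  -0.11980462  0.16      ]
side [263 165   8  11  65] [266.46153846 170.47692308] [ 0.66066381 -0.01087019  0.16      ]
side [286 284  22  18 269] [296.93680297 293.53531599] [0.46617224 0.30955912 0.16      ]
```

View pics/z.png

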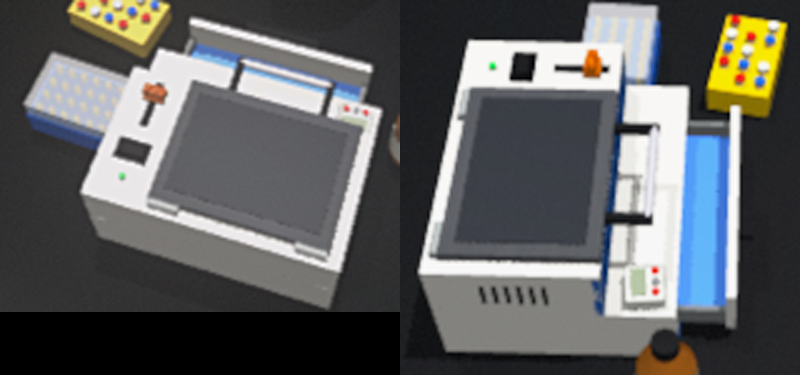

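The zoom shows that the caught state can't be seen. The drawer is open, the timer sits on the left of the step, the handle bar is clear and the knob is at about (0.661, -0.013). I'll take a wrist close-up from above next.

```bash
python3 - <<'E'
from h import *
from scipy.spatial.transform import Rotation as R
print(R.from_quat(get_tcp_rot()).as_matrix().round(3).tolist())
# tool y=+x, tool z=-z, tool x=+y
M=np.array([[0,1,0],[1,0,0],[0,0,-1.]])
reach([0.50,0.10,0.36],R.from_matrix(M).as_quat())
T=np.eye(4);T[:3,:3]=R.from_quat(get_tcp_rot()).as_matrix();T[:3,3]=get_eef_pos()
i=read_camera("wrist");cv2.imwrite("pics/w1.png",i[:,:,::-1]);np.save("T1.npy",T)
print(T,get_qpos(),get_t())
E
```

```text
[[0.895, 0.446, -0.001], [0.446, -0.895, 0.002], [-0.0, -0.002, -1.0]]
[[ 1.29470034e-03  9.99999106e-01 -3.33160182e-04  5.00050304e-01]
 [ 9.99999106e-01 -1.29481198e-03 -3.35079089e-04  9.92493013e-02]
 [-3.35510170e-04 -3.32726057e-04 -9.99999888e-01  3.59791777e-01]
 [ 0.00000000e+00  0.00000000e+00  0.00000000e+00  1.00000000e+00]] [ 1.95900554e-01  2.13952823e-01  1.31517987e-01  1.48877218e+00
 -2.21057689e-04  1.76816007e+00] 2.4417
```

View pics/w1.png

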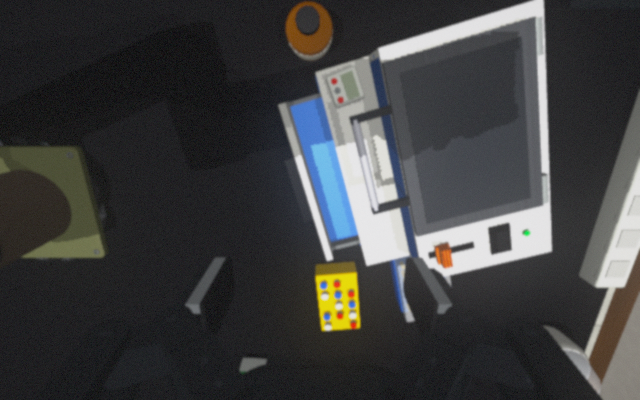

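The wrist view shows the hood top with corners near (378,50), (543,2), (551,250) and (417,265). The handle bar runs from (354,120) to (376,210), the knob is at (443,255), and the drawer front runs from (283,105) to (330,260). The yellow rack stands beside the drawer's right end. I'll enlarge it for exact picks.

```bash
python3 - <<'E'
from h import *
i=cv2.imread("pics/w1.png")[95:275,270:480]
cv2.imwrite("pics/w1z.png",cv2.resize(i,None,fx=3.3,fy=3.3,interpolation=cv2.INTER_CUBIC))
T=np.load("T1.npy")
for uv,z in (((378,50),.15),((543,2),.15),((551,250),.15),((417,265),.15),((354,120),.155),((376,210),.155),((443,255),.165)): print(uv,onz("wrist",uv,z,T).round(4))
E
```

```text
(378, 50) [0.5637 0.229  0.15  ]
(543, 2) [0.7281 0.2728 0.15  ]
(551, 250) [ 0.8076 -0.0101  0.15  ]
(417, 265) [ 0.633  -0.0328  0.15  ]
(354, 120) [0.5404 0.1572 0.155 ]
(376, 210) [0.5719 0.0486 0.155 ]
(443, 255) [ 0.6589 -0.009   0.165 ]
```

View pics/w1z.png

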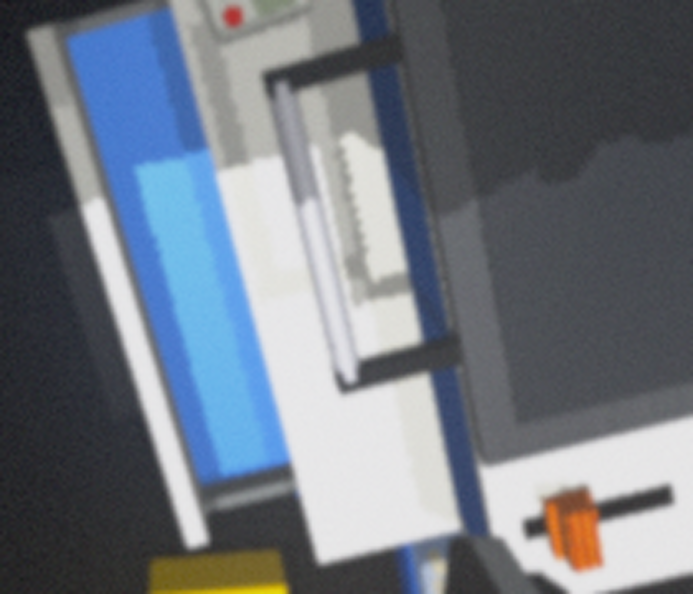

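The enlargement gives the bar's ends at about (285,88) and (349,380), the knob's top near (584,530) and the step's right front corner at (318,562), all in zoomed pixels. I'll fit the viewer pose from these and cross-check it in the fixed cameras.

```bash
python3 - <<'E'
from h import *
from scipy.optimize import least_squares
T=np.load("T1.npy"); Z=lambda u,v:(u/3.3+270,v/3.3+95)
pts=[((378,50),(-50,150,150)),((543,2),(120,150,150)),((551,250),(120,-150,150)),
(Z(285,88),(-92,81.5,155)),(Z(349,380),(-92,-21.5,155)),(Z(584,530),(-20,-112,167)),(Z(318,562),(-120,-150,80))]
W=np.array([onz("wrist",p,m[2]/1000,T)[:2] for p,m in pts]); M=np.array([m[:2] for _,m in pts])/1000
Rm=lambda a:np.array([[np.cos(a),-np.sin(a)],[np.sin(a),np.cos(a)]])
f=lambda p:(M@Rm(p[2]).T+p[:2]-W).ravel()
s=least_squares(f,[.68,.1,.2],loss="soft_l1",f_scale=.003)
print("pose",s.x,"bar len",np.linalg.norm(W[3]-W[4]),"\nres",(f(s.x).reshape(-1,2)*1000).round(1).tolist())
np.save("pose.npy",s.x); p=s.x
X=lambda x,y,z:np.r_[Rm(p[2])@np.array([x,y])+p[:2],z]
# drawer front panel: right end top front (190,545), left (27,35)
for uv in((190,545),(27,35)):
    q=onz("wrist",Z(*uv),.078,T); print("drawer front end (viewer)",Rm(p[2]).T@(q[:2]-p[:2]))
# dump drawn overlays on fixed views
out=[]
for n,(x0,y0,w,h) in(("scene",(225,195,160,125)),("side",(190,145,160,125))):
    im=cv2.imread(f"pics/{n}0.png"); c=camera_params(n);F,cx,cy=K(c)
    g=cv2.resize(im[y0:y0+h,x0:x0+w],None,fx=2.5,fy=2.5,interpolation=cv2.INTER_CUBIC)
    for m in [(-50,150,150),(120,150,150),(120,-150,150),(-50,-150,150),(-92,81.5,155),(-92,-21.5,155),(-20,-112,167),(-120,-150,80)]:
        v=c["view"]@np.r_[X(*(np.array(m)/1000)),1]; u=(F*v[0]/v[2]+cx,F*v[1]/v[2]+cy)
        cv2.circle(g,(int((u[0]-x0+.5)*2.5),int((u[1]-y0+.5)*2.5)),3,(0,0,255),1)
    out.append(g)
cv2.imwrite("pics/ov.png",np.hstack(out))
E
```

```text
pose [0.65281153 0.09976718 0.27392093] bar len 0.11067196507844793 
res [[0.4, 1.7], [-0.3, 3.8], [1.3, -2.1], [-0.9, -2.0], [-1.5, 5.8], [0.7, -4.8], [0.2, -0.6]]
drawer front end (viewer) [-0.1781475  -0.12444507]
drawer front end (viewer) [-0.18019783  0.12371444]
```

View pics/ov.png

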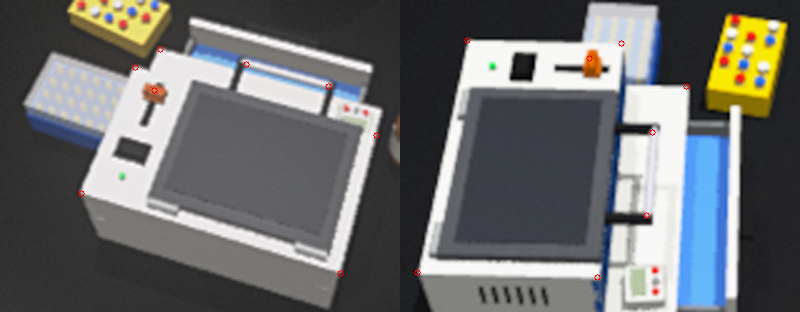

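The fit holds: residuals are at most 6 mm, mostly along y, and the overlays land on the features in both fixed views. The drawer is open about 49 mm. Next I'll check reachability and then push the drawer.

```bash
cat >> h.py <<'E'
from scipy.spatial.transform import Rotation as R
P=np.load("pose.npy"); G=grip_depth() if callable(grip_depth) else grip_depth
V=R.from_euler("z",P[2]).as_matrix()
def X(x,y,z): return V@np.array([x,y,z])+np.r_[P[:2],0]
def Q(a):
    s,c=np.sin(a),np.cos(a)
    return R.from_matrix(V@np.array([[0,c,s],[1,0,0],[0,s,-c]])).as_quat()
def tip(x,y,z,a): return X(x+G*np.sin(a),y,z-G*np.cos(a))   # TCP for a grasp point
def bar(th):
    c,s=np.cos(th),np.sin(th); return .105-.197*c+.005*s,.03,.150+.197*s+.005*c
def loc():  # TCP in viewer frame
    return V.T@(get_eef_pos()-np.r_[P[:2],0])
def fv(): return V.T@np.array(get_force())
E
python3 - <<'E'
from h import *
for a0 in(.5,.7,.9):
    for th in(-.0,.45,.92):
        q=solve_ik(tip(*bar(th),a0-th),Q(a0-th)); print(a0,th,None if q is None else np.round(q,2))
    b=bar(0);print("app",solve_ik(tip(b[0]-.1*np.sin(a0),b[1],b[2]+.1*np.cos(a0),a0),Q(a0)))
print(solve_ik(X(-.054,-.112,.159),Q(0)))
set_gripper(0,60)
reach(X(-.232,0,.20),Q(0)); line_to(X(-.232,0,.056),vel=.2)
f0=fv();print(get_t(),loc(),f0)
x=-.232
while x<-.150:
    x+=.004; line_to(X(x,0,.056),vel=.06); f=fv()-f0
    if f[0]<-12: break
print(x,loc(),f,get_t())
E
```

```text
0.5 -0.0 [ 0.15  0.12 -0.75  0.21  0.06  1.47]
0.5 0.45 [ 0.19  0.34 -0.06  1.13  0.    1.48]
0.5 0.92 None
app [ 0.13847445 -0.06111217 -0.66858535  0.46718471  0.06478344  1.45176397]
0.7 -0.0 [ 0.14  0.09 -0.96 -0.17  0.09  1.47]
0.7 0.45 [ 0.18  0.2  -0.28  0.84  0.02  1.48]
0.7 0.92 [ 0.2   0.67  0.67  1.79 -0.02  1.5 ]
app [ 0.10952764 -0.15746763 -0.92137901  0.11356523  0.10562499  1.44459071]
0.9 -0.0 [ 0.12  0.15 -1.18 -0.66  0.12  1.48]
0.9 0.45 [ 0.16  0.09 -0.5   0.54  0.05  1.47]
0.9 0.92 [ 0.2   0.49  0.36  1.47 -0.    1.49]
app [ 0.07349896 -0.16635936 -1.18525667 -0.33823318  0.15658608  1.44518154]
[-0.03589627  0.47701339  0.00417298  1.09795592  0.          1.26097913]
4.8417 [-2.30104015e-01 -1.91643797e-04  5.70816432e-02] [-0.16798208  0.15479648  0.29001179]
-0.15199999999999994 [-1.60624502e-01  1.25030924e-04  5.52059843e-02] [-19.15185866  -0.79262361  13.97688827] 9.8417
```

The drawer came up hard at TCP x = -160.6 mm, against an expected -160.5, so it is shut. Now I'll grasp the handle and tug.

```bash
python3 - <<'E'
from h import *
a=.8
line_to(X(-.19,0,.056),vel=.2); line_to(X(-.25,0,.20),vel=.3)
set_gripper(.034,40)
b=bar(0); pre=tip(b[0]-.09*np.sin(a),b[1],b[2]+.09*np.cos(a),a)
reach(pre,Q(a)); f0=fv(); print(get_t(),loc(),f0); np.save("f0.npy",f0)
line_to(tip(*b,a),vel=.08); print("at bar",loc(),fv()-f0,V.T@(tip(*b,a)-np.r_[P[:2],0]))
cv2.imwrite("pics/s2.png",cv2.resize(read_camera("side")[120:300,170:400,::-1],None,fx=3.3,fy=3.3,interpolation=cv2.INTER_CUBIC))
E
```

```text
12.3583 [-0.14275405  0.02985309  0.20503461] [ 1.02196206  0.18355379 -0.30275339]
at bar [-0.07868668  0.02997447  0.14226786] [-0.68177104 -0.04530554 -0.03112964] [-0.07858544  0.03        0.14197158]
```

View pics/s2.png

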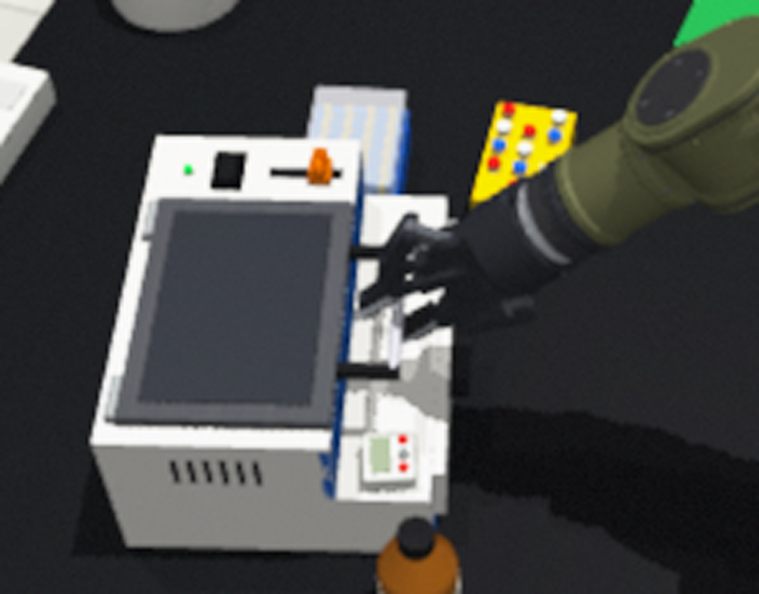

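The picture shows the drawer shut and the fingers straddling the bar near (385,310), with the arms clear on both sides. I'll grip and tug in small steps.

```bash
python3 - <<'E'
from h import *
f0=np.load("f0.npy"); a=.8
set_gripper(0,40); pause(.2)
print("width",get_gripper_width(),get_grip_force(),loc(),(fv()-f0).round(2))
for th in np.arange(.01,.085,.01):
    line_to(tip(*bar(th),a-th),Q(a-th),vel=.03); pause(.1); f=fv()-f0
    print(round(th,3),loc().round(4),f.round(2))
    if f[2]<-14: break
print(get_t(),get_gripper_width())
E
```

```text
width 0.008249257856076622 39.35271441936493 [-0.07899136  0.02993103  0.14186888] [-6.16  0.47  3.64]
0.01 [-0.0791  0.0299  0.1432] [-2.73 -1.59 -0.23]
0.02 [-0.0792  0.03    0.1451] [-3.32 -0.54 -0.47]
0.03 [-0.0792  0.03    0.1471] [-4.45 -0.5  -0.22]
0.04 [-0.0792  0.03    0.1489] [-5.29 -0.4  -0.86]
0.05 [-0.0792  0.03    0.1508] [-5.28 -0.53 -0.73]
0.06 [-0.0792  0.03    0.1527] [-5.94 -1.97 -0.17]
0.07 [-0.0791  0.03    0.1545] [-5.99 -0.31 -1.14]
0.08 [-0.0791  0.03    0.1564] [-6.41 -1.33 -0.3 ]
17.025 0.00815539044298989
```

```bash
python3 - <<'E'
from h import *
a,b=read_camera("side"),read_camera("wrist")
s=cv2.resize(a[140:300,180:340,::-1],(400,400),interpolation=cv2.INTER_CUBIC)
w=cv2.resize(b[:,:,::-1],(400,250)); w=cv2.copyMakeBorder(w,0,150,0,0,cv2.BORDER_CONSTANT)
cv2.imwrite("pics/s3.png",np.hstack([s,w]))
E
```

```text
(no output)
```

View pics/s3.png

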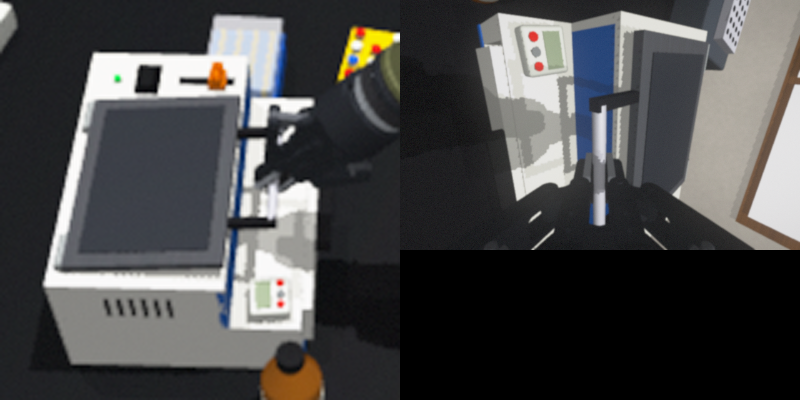

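The cover rose about 14 mm at the handle with only a few newtons, well past the 6 mm hard stop, and the bar still sits centred between the fingers with the cover's front edge visibly up. The catch has not caught, so I leave the release alone and raise the cover.

```bash
python3 - <<'E'
from h import *
f0=np.load("f0.npy"); a=.8
for th in np.linspace(.08,.92,15)[1:]:
    line_to(tip(*bar(th),a-th),Q(a-th),vel=.08); f=fv()-f0
    print(round(th,2),f.round(1),round(get_gripper_width(),4))
    if np.linalg.norm(f)>25: break
pause(.5); print(get_t(),loc(),V.T@(tip(*bar(th),a-th)-np.r_[P[:2],0]),np.abs(get_joint_velocities()).max(),get_grip_force())
s,w=read_camera("side"),read_camera("scene")
cv2.imwrite("pics/s4.png",np.hstack([cv2.resize(s[100:300,170:370,::-1],(400,400),interpolation=cv2.INTER_CUBIC),cv2.resize(w[140:330,220:410,::-1],(400,400),interpolation=cv2.INTER_CUBIC)]))
E
```

```text
0.14 [-8.1 -1.6  0.3] 0.0086
0.2 [-6.9 -1.1  0.1] 0.0082
0.26 [-7.9 -1.5  1.5] 0.0084
0.32 [-7.8 -0.5  2.3] 0.0085
0.38 [-8.3 -1.2  1.6] 0.0086
0.44 [-8.5 -1.3  2.6] 0.0084
0.5 [-8.7 -2.6  2.8] 0.0082
0.56 [-8.1 -1.3  2.7] 0.0083
0.62 [-7.6 -1.2  3.2] 0.0084
0.68 [-6.2 -1.1  3.9] 0.0086
0.74 [-4.9 -0.8  3.6] 0.0081
0.8 [-4.9 -0.6  3.8] 0.0084
0.86 [-5.2 -1.   3. ] 0.0083
0.92 [-4.2 -2.4  4.1] 0.0085
21.7083 [-0.01257838  0.03002342  0.29130691] [-0.01260718  0.03        0.2911971 ] 0.0031074686454215378 41.95810317993164
```

View pics/s4.png

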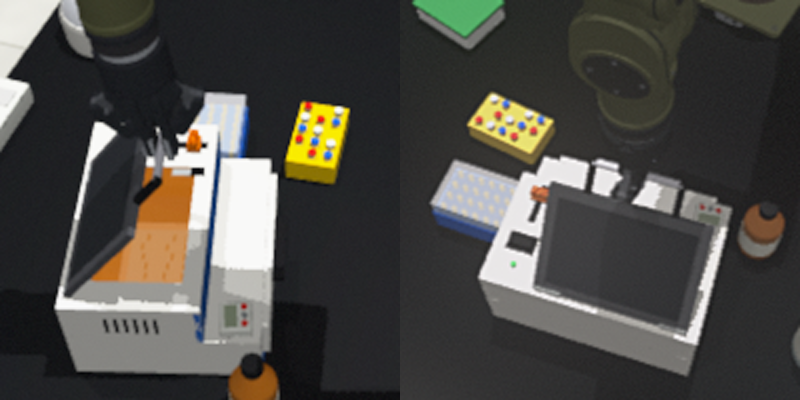

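The cover is open at about 0.92 rad (53°) and held by its handle near (155,165). The drawer is shut, the knob is still at its start position, and the timer, rack, bottle and tip box are where they were.

```bash
python3 -c "
from plant import *
print(close_job(),get_t())"
```

```text
the job is handed in; nothing more can be done
the job is handed in; nothing more can be done
```

Job handed in: the drawer is shut, the tug showed the catch was not caught so I left the release slide alone, and the cover is held still at about 53 degrees with the other things on the bench undisturbed.

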